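# Pull the filter of the solder fume extractor for inspection

### The job

The solder fume extractor on the bench is due for a filter check. Swing its carry handle from over the filter cover back until it clicks home in its rear detent, lift the cover flap until it rests open by itself, and draw the filter plate straight up out of its slot by the pull tab. Finish while holding the plate up for inspection: upright and still, its lower edge at least 5 cm higher than the extractor's top, one broad face squarely toward the front edge of the bench; leave everything else on the bench where it lies.

Things in the scene. Friction and masses are not known exactly. Their poses are not given: they have to be found in the camera images.
- extractor: Bench-top solder fume extractor, grey box 168 (x) x 208 (y) x 125 mm high, fixed on the bench, yaw up to 0.45 rad. Origin: centre of its underside; x to its back (louvres on the front, -x), y left, z up. Under the flap: a well 36 mm deep, x from -70 to -2 mm, y +-68; in its floor (z = 89) the filter's slot, 16 x 114 mm, centred at x = -36, y = 0, bottom at z = 8.
- handle (a joint): Carry handle (rad), a U-shaped bail, 70 mm arms, axis along the extractor's y. 0 = lying forward over the flap (bar 28 mm above the top); grows as the bar swings up and back; stop at 1.95. Starts at 0 to 0.4. Stays where left (stiff hinge, 2 to 4 N at the bar move it); a spring plunger on the right hub resists from 1.2 on, and from about 1.7 snaps it into the rear detent at the stop.
- handle_grip (a point): Middle of the carry handle's bar: a round black rubber grip 16 mm in diameter, 120 mm long, along the extractor's y, free to be pinched from above. It moves with the handle, on a circle of 70 mm about handle_hinge.
- handle_hinge (a point): Middle of the handle's hinge axis, at x = +35, z = 110 mm in the extractor's frame (fixed to the extractor, same axes). At handle angle 0 the bar lies 55 mm in front of it (-x) and 43 mm above it; at the rear detent 61 mm behind it and 35 mm above it, which is 16 mm behind the back wall.
- flap (a joint): Cover flap (rad): grey plate 80 x 144 x 4 mm on the extractor's top, hinged on its far (+x) edge along the extractor's y. 0 = shut; grows as the front edge rises; stop at 2.0. Free hinge: falls shut from below about 1.3, falls open onto its stop from beyond about 1.45. While the handle lies forward its bar lies in the way of the flap.
- flap_pull (a point): Middle of the flap's pull: a steel bar 9 mm in diameter and 61 mm long, along the extractor's y, on two posts 52 mm apart near the flap's front edge; the bar's centre is 28 mm above the flap. It moves with the flap, 78 mm from flap_hinge.
- flap_hinge (a point): Middle of the flap's hinge axis, at x = +6, z = 127 mm in the extractor's frame. Shut, the pull lies 72 mm in front of it (-x) and 30 mm above it.
- filter: Filter plate: light plastic frame 12 (x, thickness) x 110 (y) x 83 mm (z), black core, about 90 g, pull tab on top; stands in the slot with 2 mm of play, hidden under the flap. Origin: centre of its lower edge; z up; x is normal to its broad faces. In place its origin is at x = -36, y = 0, z = 8 mm of the extractor; it leaves the slot after 81 mm of lift, the top after 117 mm.
- filter_tab (a point): Grip point of the pull tab, 98 mm above the filter's origin: a flat tab 10 mm thick (filter's x), 40 mm wide (filter's y), reaching from 82 to 110 mm above the origin. In place its upper end is 7 mm below the extractor's top, with 29 mm free on either side in x and 48 mm in y; it can be gripped across the thickness or the width.
- bench_front (a point): A point at the front edge of the bench; its x axis is horizontal and square to that edge (straight away from the robot), z up.
- cutters_red: Bystander, to be left alone: red-handled cutters, 49 x 158 x 12 mm, lying. Origin: centre of its underside.
- screwdriver_red: Bystander, to be left alone: red-handled screwdriver, 190 mm long, lying. Origin: centre of its underside.
- flux_tin: Bystander, to be left alone: round flux tin, 59 mm across, 18 mm high. Origin: centre of its underside.
- cell_1: Bystander, to be left alone: AA cell, 50 mm long, lying. Origin: centre of its underside.
- cell_2: Bystander, to be left alone: AA cell, 50 mm long, lying. Origin: centre of its underside.
- solder_spool: Bystander, to be left alone: spool of solder, 58 x 73 x 46 mm. Origin: centre of its underside.
- tip_cleaner: Bystander, to be left alone: round tip cleaner, 62 mm across, 50 mm high. Origin: centre of its underside.
- tape_roll: Bystander, to be left alone: roll of tape, 73 mm across, 19 mm high. Origin: centre of its underside.

How it is judged:
On the way, in this order (a step that is already met when the one before it is completed fails the run):
1. the carry handle is seated in its rear detent (value of joint handle above 1.85 rad), for 0.3 s.
2. the cover flap is open and rests by itself, the robot off it, with the handle still in its detent (value of joint flap above 1.6 rad and value of joint handle above 1.85 rad and contact force between each of the arm, the fingers and extractor below 0.1 N), for 0.3 s.
3. the filter plate is drawn out of its slot, in the fingers (height (world z) of filter above 0.092 m and contact force between the fingers and filter above 0.5 N), for 0.1 s.
At the end, for the whole second after the job is handed in: Fingers hold the filter plate still, clear of the extractor, upright and its faces square to the bench front within 0.2 rad, lower edge at least 172 mm above the bench (47 mm over the extractor's top); handle past 1.85 rad in its rear detent, flap open past 1.6 rad (value of joint handle above 1.85 rad and value of joint flap above 1.6 rad and height (world z) of filter above 0.172 m and angle between filter's own z axis and vertical below 0.2 rad and angle between the x axis of filter and the x axis of bench_front, either way round below 0.2 rad and contact force between the fingers and filter above 1 N and contact force between filter and extractor below 0.1 N and linear speed of filter below 0.03 m/s and angular speed of filter below 0.2 rad/s); the arm keeps its last pose, push and grip.
It fails at once if a bystander is shifted by more than 3 cm (distance of any of cutters_red, screwdriver_red, flux_tin, cell_1, cell_2, solder_spool, tip_cleaner, tape_roll from where it was at the start of the episode above 0.03 m).
It also fails if it takes over 58 s, if anything falls off the work surface, if the arm or the gripper's body presses on something with over 40 N, if the wrist force passes 120 N, or if a joint passes its speed limit or range.

### The arm

A 6-joint arm with a two-finger parallel gripper is mounted at the origin on a cart in front of the work surface, level with it; the furniture and walls round the work are solid. World frame = base frame: x ahead of the robot, y to its left, z up, the work surface at z = 0. Lengths are in m, angles in rad, forces in N, time in s.
With the tool pointing down it reaches from about 0.25 to 0.775 m from the base axis. Payload 4 kg.
Tool frame: the origin (TCP) lies between the finger pads; the fingertips stand 14 mm ahead of it and the grasp point (between the pads) lies 5 mm behind it; z points along the fingers, y is the line along which they close (so a half turn about z gives the same grasp; the last joint's range is limited). The gripper opens to 94 mm and grips with 3 to 60 N. Pads are 16 mm wide; open, the fingers measure 119 mm over their backs; the gripper's body (75 mm by 177 mm) begins 78 mm behind the grasp point.
Start: joints at [1.089, 0.087, 1.371, -0, 1.684, -0.103], TCP at [0.203, 0.511, 0.191] pointing down, gripper open.
Joint ranges: [-3.1, 3.1], [-0.76, 2.03], [0.27, 2.55], [-1.08, 4.22], [0.17, 2.65], [-2.57, 2.57]. Speed limits (rad/s): [2.79, 2.79, 3.14, 3.14, 3.14, 3.14].

### API

Orientations are given as a unit quaternion [x, y, z, w].
In Python, from station import ctrl gives the robot as it stands.
- The arm moves only by the tool servo_tool, never from a script. Its argument "commands" is one flat list of numbers, 7 for each row, row after row: the turn, a rotation vector about the world's x, y, z in degrees, then the shift along the world's x, y, z in m, then the finger opening in m, from 0 to 0.094. A call has 1 to 20 rows; each row is the pose to reach, as a shift and turn from the pose commanded when the call began; what a row does not reach only later rows make up. A row lasts 1/8 s, in which the tool goes at most 62.5 mm and 10.7 degrees, less where a joint would pass 70% of its speed; a pose out of reach is approached as far as the arm can. A call with a gripper value outside its range is refused whole. The fingers move at their own pace and stop on an object; the grip force is fixed at half the most. Time passes only in rows, so rows that repeat a pose let the fingers close. It gives the time, the measured TCP pose, the force, the opening and the grip force at its end, in the units of the state.
- ctrl.read_state(): the state, without advancing time (a new reading comes with each control period).
- ctrl.capture(name): name is "scene" or "top" or "wrist"; returns the picture (420x560x3 uint8, red, green, blue); there is no depth.
- ctrl.camera_model(name): a dict with "fx", "fy", "cx", "cy" (pixels), "dist_coeffs" ([k1, k2, p1, p2, k3] as OpenCV has them; the pictures are not rectified), "rvec" (rotation vector, rad) and "tvec" (3), from world to camera coordinates, as OpenCV has them; the wrist camera has in their place "tool_from_camera" (4x4, takes a point from camera to tool coordinates, whose origin is the TCP and whose axes are the flange's). Camera axes: x right, y down, z forward; pixel columns grow to the right and rows downward; lengths in m; the calibration is good to about 2 mm. A picture is of the moment at which its call begins: read the wrist's pose just before it. camera_model takes no time and is no camera call.
- ctrl.hand_in(): hands the job in; it is judged then, once.
The state is a dict: "time_s": time; "qpos": joint angles; "joint_velocities": joint speeds; "joint_torque": joint torques, N m; "position": TCP position; "eef_rot": TCP orientation; "force": force on the tool from outside, world axes, zero at the start; "moment": the same for the moment, N m; "finger_gap": finger opening in m; "finger_force": force on a finger pad.
Only numpy, scipy, OpenCV 4.12 (cv2) and the standard library are available. Lean on these libraries where they do the work, as an engineer would, in place of code of your own. Each camera call takes 0.05 s, during which the arm holds its last target. There are 200 camera calls.

## Working session

There is one attempt and no reset: what is moved stays moved. The work goes in short steps, Python scripts to look and compute and a tool call to move; the robot and the scene stay as the last step left them, time stands still between calls to the robot, and variables do not carry over. Pictures are saved under pics/ and viewed, at most 12 in all, crops included, and the job is handed in when it is done.

Besides the shell and the picture viewer there is one more tool, called after "Emit:" in YAML: its name, and indented under it one key for each argument. servo_tool: Moves the arm, as the interface text tells. Its arguments: {"type":"object","properties":{"commands":{"type":"array","items":{"type":"number"}}},"required":["commands"]}

```bash
mkdir -p pics; ls
python3 - <<'E'
from station import ctrl
import cv2,numpy as np
s=ctrl.read_state();print(s['time_s'],s['position'],s['eef_rot'],s['finger_gap'],s['force'])
ims=[]
for n in ['scene','top']:
    im=ctrl.capture(n);cv2.imwrite(f'pics/{n}0.png',im[:,:,::-1]);m=ctrl.camera_model(n)
    R=cv2.Rodrigues(np.array(m['rvec'],float))[0];print(n,m['fx'],m['dist_coeffs'],-R.T@np.array(m['tvec']).ravel(),R[2])
print(ctrl.camera_model('wrist'))
E
```

```text
pics
0.0 [0.2031104  0.51049757 0.19020178] [ 1.88258499e-01  9.82118891e-01 -1.05632688e-03 -3.26394183e-04] 0.09391242728376825 [-0.3247731   0.19965015  0.27421935]
scene 422.637138854407 [-0.04969108  0.          0.          0.          0.        ] [ 0.11891734 -0.71927311  0.6449416 ] [ 0.41199467  0.76234726 -0.49908621]
top 445.804705308936 [-0.045554  0.        0.        0.        0.      ] [0.36771446 0.05749888 1.14500934] [ 0.15517157  0.02198703 -0.98764283]
{'fx': 313.3548583931137, 'fy': 313.3548583931137, 'cx': 282.3799631853413, 'cy': 209.98663877823813, 'dist_coeffs': array([0.00757544, 0.        , 0.        , 0.        , 0.        ]), 'tool_from_camera': array([[-4.47241385e-05, -9.60232487e-01, -2.79201663e-01,
         8.31540424e-02],
       [ 9.99999887e-01, -1.75053366e-04,  4.41859101e-04,
         8.56448011e-06],
       [-4.73162654e-04, -2.79201612e-01,  9.60232387e-01,
        -1.93543613e-01],
       [ 0.00000000e+00,  0.00000000e+00,  0.00000000e+00,
         1.00000000e+00]])}
```

View pics/scene0.png

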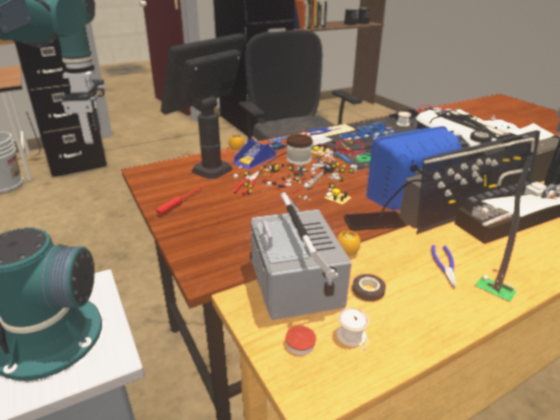

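View pics/top0.png

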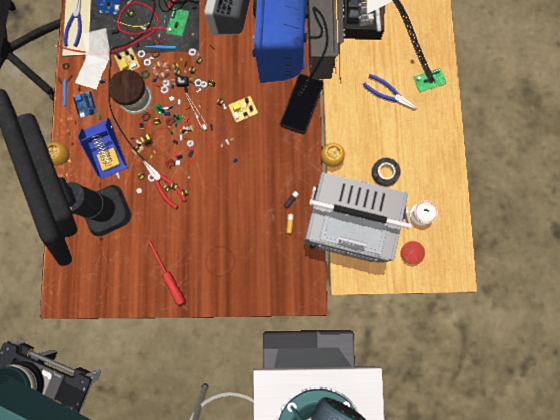

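The top view shows the extractor at about (357,215) with its front toward the robot. The handle bar runs from about (312,204) to (408,224) and the flap pull is at about (350,244). Next I'll enlarge both views.

Run:
```python
import cv2,numpy as np
a=cv2.imread('pics/top0.png')[160:280,290:440];b=cv2.imread('pics/scene0.png')[185:325,240:360]
a=cv2.resize(a,None,fx=5,fy=5,interpolation=cv2.INTER_CUBIC);b=cv2.resize(b,None,fx=4.2,fy=4.2,interpolation=cv2.INTER_CUBIC)
cv2.imwrite('pics/topc.png',a);cv2.imwrite('pics/scenec.png',b);print(a.shape,b.shape)
```

```text
(600, 750, 3) (588, 504, 3)
```

View pics/topc.png

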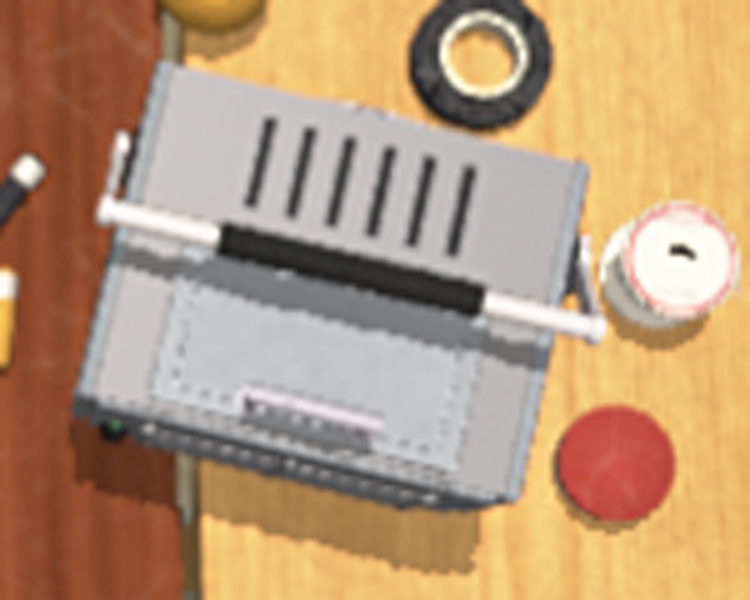

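View pics/scenec.png

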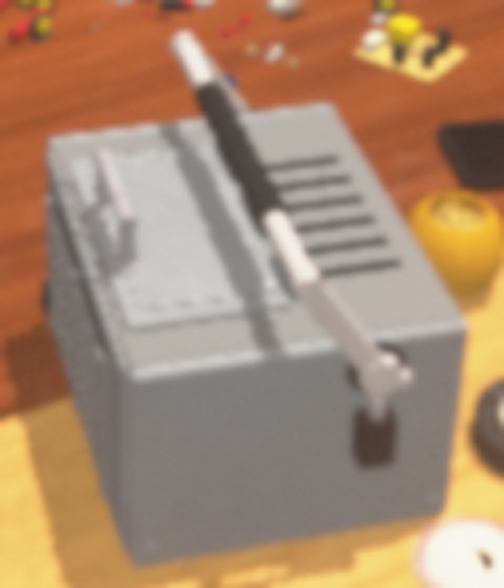

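Top crop: box-top corners at (163,62), (585,165), (517,500) and (80,408). The grip runs (220,238)–(483,300) and the pull (250,395)–(378,425). In the scene crop the grip runs (205,90)–(272,208).

```bash
cat > h.py <<'E'
import cv2,numpy as np
from station import ctrl
def cam(n,T=None):
    m=ctrl.camera_model(n);K=np.array([[m['fx'],0,m['cx']],[0,m['fy'],m['cy']],[0,0,1]]);D=np.array(m['dist_coeffs'],float)
    if n=='wrist':
        M=T@m['tool_from_camera'];return K,D,M[:3,:3],M[:3,3]
    R=cv2.Rodrigues(np.array(m['rvec'],float))[0];return K,D,R.T,-R.T@np.array(m['tvec'],float).ravel()
def rays(c,px):
    K,D,R,o=c;u=cv2.undistortPoints(np.array(px,float).reshape(-1,1,2),K,D).reshape(-1,2)
    d=np.c_[u,np.ones(len(u))]@R.T;return o,d/np.linalg.norm(d,axis=1)[:,None]
def plane(c,px,z):
    o,d=rays(c,px);return o+d*((z-o[2])/d[:,2])[:,None]
def tri(r1,r2):
    (o1,d1),(o2,d2)=r1,r2;t=np.linalg.lstsq(np.c_[d1,-d2],o2-o1,rcond=None)[0]
    a,b=o1+t[0]*d1,o2+t[1]*d2;return (a+b)/2,np.linalg.norm(a-b)
E
python3 - <<'E'
from h import *
np.set_printoptions(precision=4,suppress=True)
ct,cs=cam('top'),cam('scene')
t=lambda p:np.array(p,float)/5+[290,160]-.4
s=lambda p:np.array(p,float)/4.2+[240,185]-.4
P=plane(ct,t([(163,62),(585,165),(517,500),(80,408)]),.125);print(P)  # BL BR FR FL
print([np.linalg.norm(P[i]-P[(i+1)%4]) for i in range(4)])
x=(P[0]-P[3])+(P[1]-P[2]);y=(P[0]-P[1])+(P[3]-P[2])
yaw1=np.arctan2(x[1],x[0]);yaw2=np.arctan2(-y[0],y[1]);c=P.mean(0);print('yaw',yaw1,yaw2,c)
yaw=yaw1*.45+yaw2*.55;R=np.array([[np.cos(yaw),-np.sin(yaw),0],[np.sin(yaw),np.cos(yaw),0],[0,0,1]])
ext=np.array([c[0],c[1],0])
for n,a,b in [('L',(220,238),(205,90)),('R',(483,300),(272,208)),]:
    p,e=tri(*[(o,d[0]) for o,d in (rays(ct,t([a])),rays(cs,s([b])))]);print(n,p,e,(p-ext)@R)
pl=plane(ct,t([(250,395),(378,425)]),.157);print('pull',(pl-ext)@R, 'world',pl)
e=plane(ct,[(45,318),(322,317),(332,295),(474,292)],0);print('edge',e)
# scene corner check
K,D,Rc,o=cs
q=np.array([[-.084,.104,.125],[-.084,-.104,.125],[.084,-.104,.125]])@R.T+ext
rv=cv2.Rodrigues(Rc.T)[0];print((cv2.projectPoints(q,rv,-Rc.T@o,K,D)[0].reshape(-1,2)-[240,185])*4.2, 'seen (50,142),(128,372),(462,325)')
E
```

```text
[[ 0.6181 -0.0201  0.125 ]
 [ 0.5645 -0.2145  0.125 ]
 [ 0.4104 -0.1741  0.125 ]
 [ 0.4565  0.0232  0.125 ]]
[np.float64(0.20159159664078524), np.float64(0.15932847873730413), np.float64(0.20258878341970016), np.float64(0.1673295376641085)]
yaw -0.2590399553058012 -0.2494167075126315 [ 0.5124 -0.0964  0.125 ]
L [ 0.5253 -0.0386  0.1724] 0.0020163839832794536 [-0.002   0.0592  0.1724]
R [ 0.4948 -0.152   0.1769] 0.001459965271331546 [-0.0031 -0.0582  0.1769]
pull [[-0.0641  0.03    0.157 ]
 [-0.0641 -0.0278  0.157 ]] world [[ 0.4579 -0.0512  0.157 ]
 [ 0.4434 -0.1072  0.157 ]]
edge [[ 0.2816  0.6945  0.    ]
 [ 0.2759 -0.0171  0.    ]
 [ 0.3299 -0.044   0.    ]
 [ 0.3294 -0.4031  0.    ]]
[[ 36.445  140.2922]
 [125.2753 383.37  ]
 [475.2556 326.2334]] seen (50,142),(128,372),(462,325)
```

Emit:
servo_tool:
  commands: [0,0,-82.8,0.3105,-0.607,0.06,0.04,0,0,-82.8,0.3105,-0.607,0.06,0.04,0,0,-82.8,0.3105,-0.607,0.06,0.04,0,0,-82.8,0.3105,-0.607,0.06,0.04,0,0,-82.8,0.3105,-0.607,0.06,0.04,0,0,-82.8,0.3105,-0.607,0.06,0.04,0,0,-82.8,0.3105,-0.607,0.06,0.04,0,0,-82.8,0.3105,-0.607,0.06,0.04,0,0,-82.8,0.3105,-0.607,0.06,0.04,0,0,-82.8,0.3105,-0.607,0.06,0.04,0,0,-82.8,0.3105,-0.607,0.06,0.04,0,0,-82.8,0.3105,-0.607,0.06,0.04,0,0,-82.8,0.3105,-0.607,0.06,0.04,0,0,-82.8,0.3105,-0.607,0.06,0.04,0,0,-82.8,0.3105,-0.607,0.06,0.04]

```text
time_s: 1.98
position: [0.5136, -0.0946, 0.2518]
eef_rot: [0.79, 0.613, 0.0, 0.0]
force: [-0.8, -0.1, -1.1]
finger_gap: 0.0398
finger_force: 0.0
```

```bash
cat >> h.py <<'E'
from scipy.spatial.transform import Rotation as Ro
def toolT():
    s=ctrl.read_state();T=np.eye(4);T[:3,:3]=Ro.from_quat(s['eef_rot']).as_matrix();T[:3,3]=s['position'];return T,s
def snap(n,f):
    T,s=toolT();im=ctrl.capture(n);cv2.imwrite('pics/'+f,im[:,:,::-1]);np.save('pics/'+f+'.npy',T);return im,T
def loc(p,ext=(.5135,-.0967,0),yaw=-.253):
    return (np.atleast_2d(p)-ext)@Ro.from_euler('z',yaw).as_matrix()
E
python3 - <<'E'
from h import *
im,T=snap('wrist','w1.png');s=ctrl.read_state();print(s['time_s'],T.round(3),s['qpos'],s['finger_gap'])
E
```

```text
2.025 [[ 0.248  0.969  0.001  0.514]
 [ 0.969 -0.248 -0.    -0.095]
 [ 0.     0.001 -1.     0.252]
 [ 0.     0.     0.     1.   ]] [-2.91157728e-01  2.07583389e-02  1.32170215e+00  5.77859917e-05
  1.79834098e+00 -3.98581263e-02] 0.04005908781050302
```

View pics/w1.png

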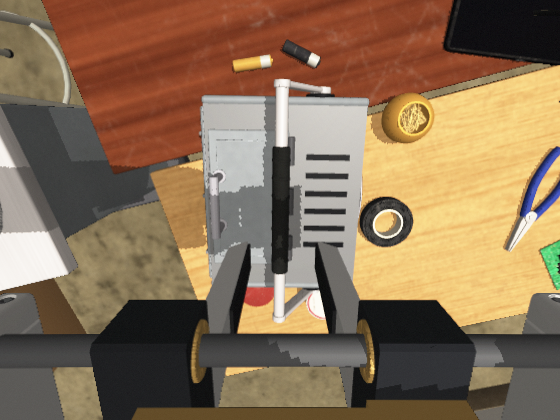

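The wrist view shows the bar (cols 279–283, grip rows 147–272) centred between the fingers. The pull is at about (214,212).

Run:
```python
from h import *
np.set_printoptions(precision=4,suppress=True)
T=np.load('pics/w1.png.npy');c=cam('wrist',T)
print('grip',loc(plane(c,[(282,147),(280,272)],.172)))
print('pull',loc(plane(c,[(213,178),(214,253)],.157)))
print('box back edge/front-left',loc(plane(c,[(202,100),(367,100),(362,245)],.125)))
im=cv2.imread('pics/w1.png')
```

```text
grip [[-0.0024  0.0607  0.172 ]
 [-0.0041 -0.0578  0.172 ]]
pull [[-0.0666  0.031   0.157 ]
 [-0.0701 -0.0447  0.157 ]]
box back edge/front-left [[-0.0797  0.1012  0.125 ]
 [ 0.0795  0.1015  0.125 ]
 [ 0.0857 -0.0492  0.125 ]]
```

Emit:
servo_tool:
  commands: [0,0,0,0,0,-0.04,0.04,0,0,0,0,0,-0.076,0.04,0,0,0,0,0,-0.076,0.04,0,0,0,0.0087,-0.0023,-0.076,0.04,0,0,0,0.018,-0.0045,-0.074,0.04,0,0,0,0.0271,-0.007,-0.071,0.04,0,0,0,0.0365,-0.0095,-0.069,0.04,0,0,0,0.0455,-0.0118,-0.068,0.04,0,0,0,0.054,-0.014,-0.069,0.04,0,0,0,0.061,-0.0158,-0.07,0.04,0,0,0,0.0736,-0.019,-0.074,0.04,0,0,0,0.08,-0.0205,-0.078,0.04,0,0,0,0.0852,-0.022,-0.081,0.04,0,0,0,0.091,-0.0235,-0.086,0.04,0,0,0,0.0958,-0.0248,-0.091,0.04,0,0,0,0.1016,-0.0263,-0.097,0.04,0,0,0,0.1045,-0.027,-0.1,0.04,0,0,0,0.1065,-0.0275,-0.101,0.04,0,0,0,0.1065,-0.0275,-0.101,0.04]

```text
time_s: 4.4
position: [0.6205, -0.1235, 0.1504]
eef_rot: [0.791, 0.612, 0.0, 0.0]
force: [0.6, 0.3, -0.5]
finger_gap: 0.0395
finger_force: 0.0
```

Run:
```python
from h import *
im=ctrl.capture('scene');cv2.imwrite('pics/s2.png',cv2.resize(im[160:330,220:390,::-1],None,fx=3,fy=3,interpolation=cv2.INTER_CUBIC))
```

```text
(no output)
```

View pics/s2.png

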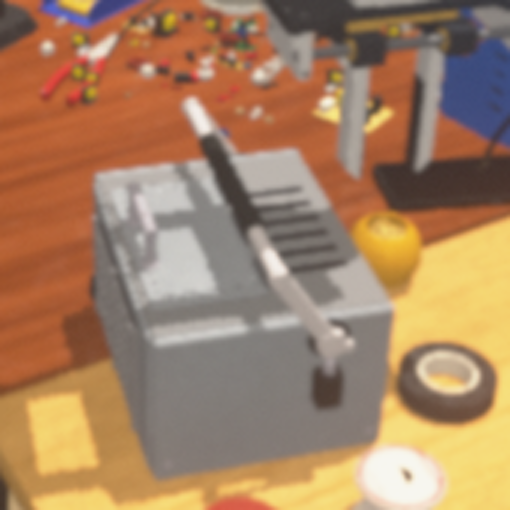

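The handle hasn't moved, so the fingers seem to have passed over it. I'll project the TCP into the scene view to see where they went.

Run:
```python
from h import *
np.set_printoptions(precision=4,suppress=True)
T,s=toolT();print(s['time_s'],s['position'],s['force'],s['qpos'])
def proj(n,X):
    K,D,R,o=cam(n,T);return cv2.projectPoints(np.array(X,float),cv2.Rodrigues(R.T)[0],-R.T@o,K,D)[0].reshape(-1,2)
tips=[(T@[0,y,.014,1])[:3] for y in(-.026,0,.026)]
print('tips', (proj('scene',tips)-[220,160])*3,'seen (350,175),(425,168)'); print('tip top',proj('top',tips)); print('tip wrist',proj('wrist',tips))
E=Ro.from_euler('z',-.253).as_matrix();w=lambda p:np.array(p)@E.T+[.5135,-.0967,0]
print('bar', (proj('scene',[w([-.003,.06,.17]),w([-.003,-.06,.17])])-[220,160])*3)
im=ctrl.capture('top')[130:290,260:460,::-1];im2=ctrl.capture('wrist')[:,:,::-1]
cv2.imwrite('pics/m3.png',np.vstack([cv2.resize(im,(375,300)),cv2.resize(im2,(375,281))]))
```

```text
4.45 [ 0.6205 -0.1235  0.1506] [-0.3129 -0.6783  0.4542] [-0.2861  0.2816  1.2253 -0.      1.6344 -0.0329]
tips [[345.0037 206.0361]
 [378.7711 201.1468]
 [412.0973 196.3131]] seen (350,175),(425,168)
tip top [[364.8452 179.4584]
 [367.1227 168.7935]
 [369.3776 158.2146]]
tip wrist [[247.8596 239.1795]
 [284.5345 239.1833]
 [321.2158 239.1932]]
bar [[206.4769 140.0928]
 [256.5262 232.2187]]
```

View pics/m3.png

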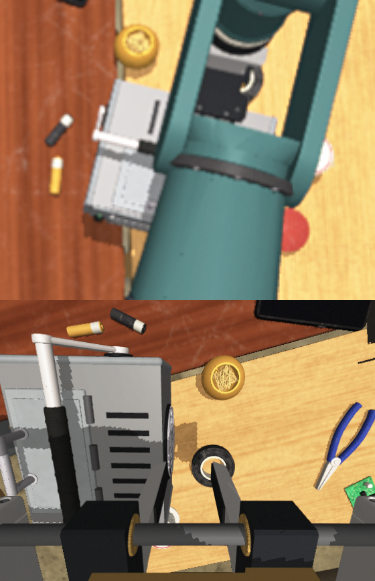

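Run:
```python
from h import *
np.set_printoptions(precision=4,suppress=True)
T,s=toolT()
def onplane(c,px,x):  # intersect rays with plane tool-x = x -> tool coords
    o,d=rays(c,px);Ti=np.linalg.inv(T);o=(Ti@np.r_[o,1])[:3];d=d@Ti[:3,:3].T
    return o+d*((x-o[0])/d[:,0])[:,None]
px=np.array([(352,176),(427,168)])/3+[220,160]
for x in(-.008,0,.008): print(x,'scene',onplane(cam('scene'),px,x)[:, 1:], 'wrist',onplane(cam('wrist',T),[(250,246),(316,246)],x)[:,1:])
```

```text
-0.008 scene [[-0.0262 -0.0164]
 [ 0.0309 -0.0142]] wrist [[-0.0254  0.0206]
 [ 0.0232  0.0207]]
0 scene [[-0.0226 -0.0109]
 [ 0.0352 -0.0087]] wrist [[-0.0232  0.0016]
 [ 0.021   0.0016]]
0.008 scene [[-0.0191 -0.0054]
 [ 0.0394 -0.0032]] wrist [[-0.0211 -0.0175]
 [ 0.0188 -0.0174]]
```

Emit:
servo_tool:
  commands: [0,0,0,0,0,0.06,0.04,0,0,0,0,0,0.09,0.04,0,0,0,-0.055,0.014,0.09,0.04,0,0,0,-0.1075,0.0278,0.09,0.04,0,0,0,-0.1075,0.0278,0.09,0.04,0,0,0,-0.1075,0.0278,0.04,0.04,0,0,0,-0.1075,0.0278,-0.003,0.04,0,0,0,-0.1075,0.0278,-0.003,0.04,0,0,0,-0.0978,0.0253,-0.003,0.04,0,0,0,-0.0886,0.0229,0.001,0.04,0,0,0,-0.0794,0.0205,0.005,0.04,0,0,0,-0.07,0.018,0.007,0.04,0,0,0,-0.061,0.0158,0.008,0.04,0,0,0,-0.0533,0.0138,0.007,0.04,0,0,0,-0.0455,0.0118,0.006,0.04,0,0,0,-0.0392,0.0102,0.004,0.04,0,0,0,-0.0329,0.0085,0.002,0.04]

```text
time_s: 6.68
position: [0.5873, -0.1149, 0.1521]
eef_rot: [0.791, 0.612, -0.0, -0.001]
force: [-3.9, 2.3, 0.8]
finger_gap: 0.0399
finger_force: 1.7
```

Run:
```python
from h import *
s=ctrl.read_state();print(s['position'],s['force'])
im=ctrl.capture('scene')[160:330,220:390,::-1];im2=ctrl.capture('wrist')[:,:,::-1]
cv2.imwrite('pics/m4.png',np.hstack([cv2.resize(im,(420,420),interpolation=cv2.INTER_CUBIC),cv2.resize(im2[:,140:520],(380,420))]))
```

```text
[ 0.58728306 -0.11486856  0.1520897 ] [-3.90026347  2.28919991  0.75282489]
```

View pics/m4.png

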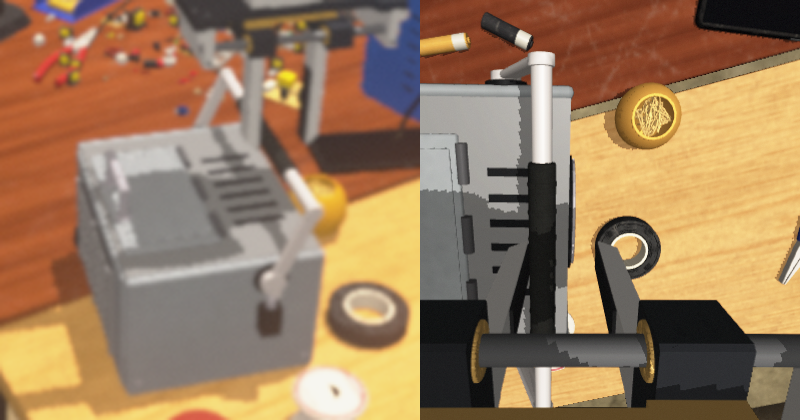

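Emit:
servo_tool:
  commands: [0,0,0,0.0058,-0.0015,-0.002,0.04,0,0,0,0.0116,-0.003,-0.004,0.04,0,0,0,0.017,-0.0044,-0.008,0.04,0,0,0,0.0223,-0.0057,-0.013,0.04,0,0,0,0.0252,-0.0065,-0.016,0.04,0,0,0,0.0281,-0.0072,-0.019,0.04,0,0,0,0.031,-0.008,-0.022,0.04,0,0,0,0.0339,-0.0087,-0.022,0.04,0,0,0,0.0339,-0.0087,-0.022,0.04]

```text
time_s: 7.9
position: [0.6184, -0.1229, 0.1299]
eef_rot: [0.791, 0.612, -0.002, -0.003]
force: [-7.4, 1.6, 2.9]
finger_gap: 0.0402
finger_force: 3.9
```

Run:
```python
from h import *
np.set_printoptions(precision=4,suppress=True)
T,s=toolT();print(s['position'],s['force'],s['finger_force'])
im=ctrl.capture('wrist');cv2.imwrite('pics/w5.png',im[:,:,::-1])
# dark rubber bar in rows 190,220: columns
for r in (175,190,205,220): 
    g=im[r].max(1)<60;print(r,np.flatnonzero(np.diff(np.r_[0,g,0].astype(int))).tolist())
K,D,R,o=cam('wrist',T);E=Ro.from_euler('z',-.253).as_matrix()
X=[np.array([x,.045,z])@E.T+[.5135,-.0967,0] for x,z in((.0960,.145),(.091,.151),(.085,.157))]
print(cv2.projectPoints(np.array(X),cv2.Rodrigues(R.T)[0],-R.T@o,K,D)[0].reshape(-1,2))
```

```text
[ 0.6184 -0.1229  0.1299] [-7.3743  1.5998  2.9431] 3.8683556020259857
175 [128, 129, 151, 219, 241, 276]
190 [243, 276, 524, 525]
205 [153, 220, 244, 276, 516, 517]
220 [242, 276, 511, 512, 543, 545]
[[263.869  186.685 ]
 [254.2903 188.8894]
 [242.2318 191.2379]]
```

Emit:
servo_tool:
  commands: [0,0,0,0.003,-0.0008,0,0.04,0,0,0,0.006,-0.0015,0,0.04,0,0,0,0.006,-0.0015,0,0.04]

```text
time_s: 8.32
position: [0.6186, -0.123, 0.1295]
eef_rot: [0.791, 0.612, -0.007, -0.008]
force: [-20.6, 3.8, 7.9]
finger_gap: 0.0404
finger_force: 10.5
```

Run:
```python
from h import *
np.set_printoptions(precision=4,suppress=True)
T,s=toolT();print(s['position'],s['force'],s['finger_force'])
im=ctrl.capture('wrist')
for r in (190,205): 
    g=im[r].max(1)<60;print(r,np.flatnonzero(np.diff(np.r_[0,g,0].astype(int))).tolist())
K,D,R,o=cam('wrist',T);E=Ro.from_euler('z',-.253).as_matrix()
X=[np.array([x,.045,z])@E.T+[.5135,-.0967,0] for x,z in((.0960,.145),(.091,.151),(.085,.157))]
print(cv2.projectPoints(np.array(X),cv2.Rodrigues(R.T)[0],-R.T@o,K,D)[0].reshape(-1,2))
```

```text
[ 0.6186 -0.123   0.1295] [-20.554    3.7741   7.8786] 10.520441830158234
190 [243, 275, 529, 530]
205 [154, 220, 244, 275, 521, 522]
[[263.139  186.7588]
 [253.386  188.9449]
 [241.1516 191.2667]]
```

Emit:
servo_tool:
  commands: [0,0,0,-0.007,0.0017,0,0.04,0,0,0,-0.007,0.0017,0.05,0.04,0,0,0,-0.007,0.0017,0.1,0.04,0,0,0,-0.06,0.015,0.1,0.04,0,0,0,-0.12,0.03,0.1,0.04,0,0,0,-0.1755,0.0445,0.1,0.04,0,0,0,-0.1755,0.0445,0.1,0.04,0,0,0,-0.1755,0.0445,0.1,0.04]

```text
time_s: 9.38
position: [0.4529, -0.081, 0.2312]
eef_rot: [0.791, 0.612, 0.001, 0.001]
force: [-0.1, 0.6, -0.3]
finger_gap: 0.0401
finger_force: 0.0
```

Run:
```python
from h import *
np.set_printoptions(precision=4,suppress=True)
T,s=toolT();im,T=snap('wrist','w6.png');print(s['position'],loc(s['position']),s['force'])
K,D,R,o=cam('wrist',T);E=Ro.from_euler('z',-.253).as_matrix()
X=[np.array([x,y,z])@E.T+[.5135,-.0967,0] for x,y,z in((-.066,.03,.157),(-.066,-.03,.157))]
print(cv2.projectPoints(np.array(X),cv2.Rodrigues(R.T)[0],-R.T@o,K,D)[0].reshape(-1,2))
```

```text
[ 0.4529 -0.081   0.2312] [[-0.0626  0.0001  0.2312]] [-0.0538  0.65   -0.2928]
[[280.0427 181.2998]
 [280.193  245.5832]]
```

View pics/w6.png

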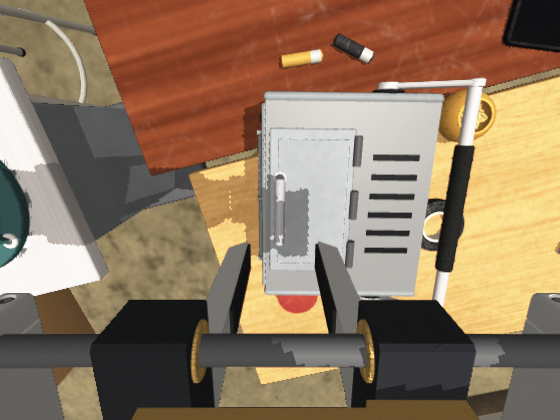

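The handle is back and off the flap. The pull runs (280,175)–(280,245), which matches the projection, so I'll descend and pinch it.

Emit:
servo_tool:
  commands: [0,0,0,-0.0032,0.0008,-0.05,0.04,0,0,0,-0.0032,0.0008,-0.085,0.04,0,0,0,-0.0032,0.0008,-0.094,0.04,0,0,0,-0.0032,0.0008,-0.094,0.04,0,0,0,-0.0032,0.0008,-0.094,0.0,0,0,0,-0.0032,0.0008,-0.094,0.0,0,0,0,-0.0032,0.0008,-0.094,0.0,0,0,0,-0.0032,0.0008,-0.094,0.0]

```text
time_s: 10.42
position: [0.4503, -0.0803, 0.1373]
eef_rot: [0.791, 0.612, 0.001, 0.002]
force: [3.2, -0.9, 0.0]
finger_gap: 0.008
finger_force: 30.0
```

Emit:
servo_tool:
  commands: [0,0,0,0.0033,-0.0009,0.007,0,0,0,0,0.0072,-0.0019,0.0137,0,0,0,0,0.0117,-0.003,0.02,0,0,0,0,0.0168,-0.0044,0.0257,0,0,0,0,0.0225,-0.0058,0.0308,0,0,0,0,0.0286,-0.0074,0.0354,0,0,0,0,0.0351,-0.0091,0.0393,0,0,0,0,0.042,-0.0109,0.0425,0,0,0,0,0.0492,-0.0127,0.045,0,0,0,0,0.0565,-0.0146,0.0468,0]

```text
time_s: 11.68
position: [0.5055, -0.0953, 0.1853]
eef_rot: [0.791, 0.612, -0.0, 0.001]
force: [-4.3, -2.0, 3.5]
finger_gap: 0.0079
finger_force: 30.0
```

Emit:
servo_tool:
  commands: [0,0,0,0.0075,-0.0019,0.001,0,0,0,0,0.015,-0.0039,0.0012,0,0,0,0,0.0226,-0.0058,0.0006,0,0,0,0,0.0299,-0.0077,-0.0008,0,0,0,0,0.0373,-0.0096,-0.0029,0,0,0,0,0.0443,-0.0114,-0.0057,0,0,0,0,0.0443,-0.0114,-0.0057,0]

```text
time_s: 12.55
position: [0.5509, -0.1076, 0.177]
eef_rot: [0.791, 0.612, -0.0, 0.002]
force: [-1.1, -5.0, 1.4]
finger_gap: 0.0083
finger_force: 30.0
```

Emit:
servo_tool:
  commands: [0,0,0,0,0,0,0.02,0,0,0,0,0,0.0,0.02,0,0,0,0,0,0.05,0.02,0,0,0,0,0,0.11,0.02,0,0,0,0,0,0.11,0.04,0,0,0,-0.04,0.01,0.11,0.04,0,0,0,-0.072,0.02,0.11,0.04,0,0,0,-0.072,0.02,0.11,0.04,0,0,0,-0.072,0.02,0.11,0.04]

```text
time_s: 13.68
position: [0.478, -0.0857, 0.2867]
eef_rot: [0.791, 0.612, 0.0, -0.0]
force: [-0.2, 0.7, 0.2]
finger_gap: 0.0404
finger_force: 0.0
```

Run:
```python
from h import *
np.set_printoptions(precision=4,suppress=True)
im,T=snap('wrist','w7.png');s=ctrl.read_state();print(s['position'],loc(s['position']),s['force'])
K,D,R,o=cam('wrist',T);E=Ro.from_euler('z',-.253).as_matrix()
X=[np.array([x,y,z])@E.T+[.5135,-.0967,0] for x,y,z in((-.041,.02,.118),(-.031,.02,.118),(-.041,-.02,.118),(-.031,-.02,.118),(.063,.03,.18),(.063,-.03,.18))]
print(cv2.projectPoints(np.array(X),cv2.Rodrigues(R.T)[0],-R.T@o,K,D)[0].reshape(-1,2))
```

```text
[ 0.4781 -0.0858  0.2866] [[-0.037   0.0017  0.2866]] [-0.2156  0.3827  0.7365]
[[280.4855 175.7298]
 [289.0566 175.7329]
 [280.5334 208.6927]
 [288.8499 208.6965]
 [387.6181 176.6465]
 [382.0872 234.8678]]
```

View pics/w7.png

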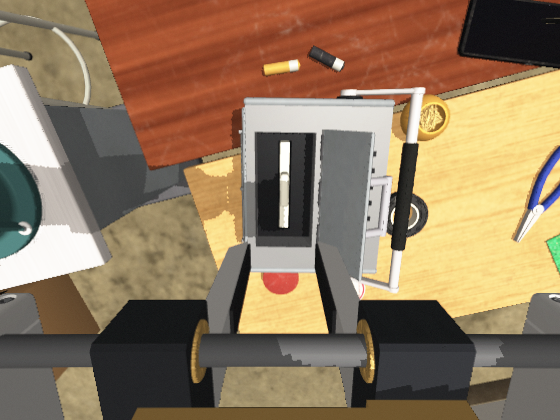

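The flap rests open at about (345,200). The filter tab is at (285,175–205), inside the well. I'll turn the tool 90° to grip across the tab's width, which keeps the gripper body clear of the open flap.

Emit:
servo_tool:
  commands: [0,0,90,0.0005,-0.001,0,0.06,0,0,90,0.0005,-0.001,0,0.06,0,0,90,0.0005,-0.001,0,0.06,0,0,90,0.0005,-0.001,0,0.06,0,0,90,0.0005,-0.001,0,0.06,0,0,90,0.0005,-0.001,0,0.06,0,0,90,0.0005,-0.001,0,0.06,0,0,90,0.0005,-0.001,0,0.06,0,0,90,0.0005,-0.001,0,0.06,0,0,90,0.0005,-0.001,0,0.06,0,0,90,0.0005,-0.001,0,0.06]

```text
time_s: 15.1
position: [0.4784, -0.087, 0.287]
eef_rot: [0.127, 0.992, 0.0, -0.0]
force: [0.1, -0.0, 0.6]
finger_gap: 0.0604
finger_force: 0.0
```

Run:
```python
from h import *
np.set_printoptions(precision=4,suppress=True)
im,T=snap('wrist','w8.png');s=ctrl.read_state();print(s['position'],loc(s['position']),s['qpos'],T[:3,1])
c=cam('wrist',T)
# bright filter frame top inside well: mask
hsv=cv2.cvtColor(im,cv2.COLOR_RGB2HSV);m=((hsv[...,2]>170)&(hsv[...,1]<70)).astype(np.uint8)
n,l,st,ce=cv2.connectedComponentsWithStats(m)
for i in range(1,n):
    if st[i,4]>150: print(st[i],ce[i],loc(plane(c,[ce[i]],.1)))
```

```text
[ 0.4783 -0.087   0.2871] [[-0.0365  0.0006  0.2871]] [-0.2967 -0.054   1.3259  0.0002  1.8702 -1.6134] [0.2514 0.9679 0.0002]
[ 193  152  182  114 6702] [284.3548 196.9587] [[-0.026   0.0035  0.1   ]]
[240 182  87  14 862] [282.9223 187.8898] [[-0.0375  0.0017  0.1   ]]
[ 147  218   49   66 1460] [172.7692 242.5521] [[ 0.0349 -0.1418  0.1   ]]
[231 283 105  16 687] [280.8836 290.0786] [[ 0.1048 -0.0011  0.1   ]]
[225 376  34  14 201] [244.0299 382.5025] [[ 0.2604 -0.0568  0.1   ]]
```

Emit:
servo_tool:
  commands: [0,0,0,0,0.001,-0.06,0.06,0,0,0,0,0.001,-0.12,0.06,0,0,0,0,0.001,-0.16,0.06,0,0,0,0,0.001,-0.175,0.06,0,0,0,0,0.001,-0.18,0.06,0,0,0,0,0.001,-0.184,0.06,0,0,0,0,0.001,-0.184,0.06]

```text
time_s: 16.02
position: [0.479, -0.0862, 0.1049]
eef_rot: [0.126, 0.992, -0.0, 0.001]
force: [0.6, -0.5, 0.3]
finger_gap: 0.0601
finger_force: 0.0
```

Emit:
servo_tool:
  commands: [0,0,0,0,0,-0.004,0.06,0,0,0,0,0,-0.008,0.06,0,0,0,0,0,-0.011,0.06,0,0,0,0,0,-0.011,0.06]

```text
time_s: 16.52
position: [0.4777, -0.0858, 0.092]
eef_rot: [0.126, 0.992, 0.0, -0.0]
force: [0.1, -0.6, -0.3]
finger_gap: 0.0599
finger_force: 0.0
```

Emit:
servo_tool:
  commands: [0,0,0,0,0,0,0.02,0,0,0,0,0,0,0.02,0,0,0,0,0,0,0.02,0,0,0,0,0,0,0.02]

```text
time_s: 17.02
position: [0.4781, -0.0859, 0.0926]
eef_rot: [0.126, 0.992, 0.0, 0.0]
force: [-0.2, -0.3, -0.1]
finger_gap: 0.0396
finger_force: 30.0
```

Gripped at a 40 mm opening, which is the tab's width. Next I'll draw it straight up about 50 mm and check.

Emit:
servo_tool:
  commands: [0,0,0,0,0,0.01,0.02,0,0,0,0,0,0.02,0.02,0,0,0,0,0,0.035,0.02,0,0,0,0,0,0.05,0.02,0,0,0,0,0,0.05,0.02]

```text
time_s: 17.65
position: [0.4793, -0.0862, 0.1448]
eef_rot: [0.126, 0.992, -0.0, 0.002]
force: [-1.1, 0.1, -1.6]
finger_gap: 0.0394
finger_force: 30.0
```

Emit:
servo_tool:
  commands: [0,0,0,0,0,0.02,0.02,0,0,0,0,0,0.04,0.02,0,0,0,0,0,0.06,0.02,0,0,0,0,0,0.08,0.02,0,0,0,0,0,0.1,0.02,0,0,0,0,0,0.12,0.02,0,0,0,0,0,0.145,0.02,0,0,5,0,0,0.15,0.02,0,0,10,0,0,0.15,0.02,0,0,14.5,0,0,0.15,0.02,0,0,14.5,0,0,0.15,0.02,0,0,14.5,0,0,0.15,0.02,0,0,14.5,0,0,0.15,0.02,0,0,14.5,0,0,0.15,0.02]

```text
time_s: 19.4
position: [0.478, -0.0859, 0.2925]
eef_rot: [0.0, 1.0, 0.0, -0.0]
force: [0.1, -0.2, -1.2]
finger_gap: 0.0393
finger_force: 30.0
```

Run:
```python
from h import *
s=ctrl.read_state();print(s['time_s'],s['position'],s['force'],s['finger_gap'],s['finger_force'])
im=ctrl.capture('scene')[90:330,180:420,::-1];im2=ctrl.capture('wrist')[:,:,::-1]
cv2.imwrite('pics/m9.png',np.hstack([cv2.resize(im,(420,420),interpolation=cv2.INTER_CUBIC),cv2.resize(im2[:,90:470],(380,420))]))
```

```text
19.4 [ 0.4779808  -0.08587677  0.29249307] [ 0.11535826 -0.15559254 -1.15004025] 0.0392779041703742 29.999810457229614
```

View pics/m9.png

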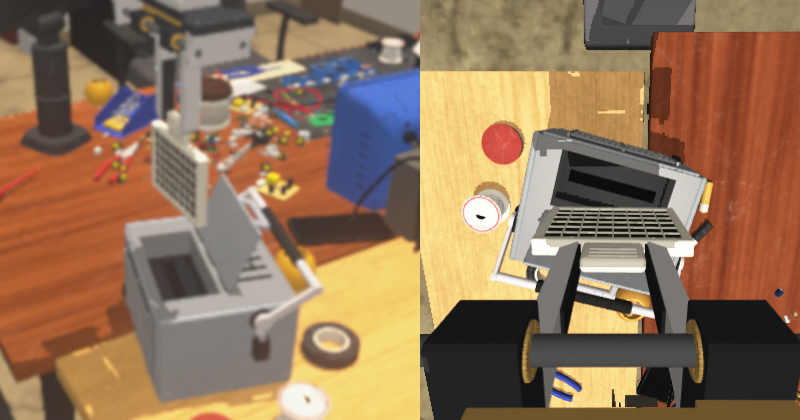

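Run:
```python
from h import *
np.set_printoptions(precision=4,suppress=True)
T,s=toolT();c=cam('wrist',T)
off=np.array([-330,0])
print('lower edge',plane(c,np.array([(550,208),(683,208)])+off,.208)-T[:3,3])
print('upper edge',plane(c,np.array([(533,242),(692,242)])+off,.291)-T[:3,3])
print('tab top',plane(c,np.array([(582,268),(645,268)])+off,.318)-T[:3,3])
```

```text
lower edge [[-0.0041 -0.0568 -0.0845]
 [-0.004   0.0659 -0.0845]]
upper edge [[-0.004  -0.0523 -0.0015]
 [-0.004   0.0538 -0.0015]]
tab top [[ 0.0015 -0.0173  0.0255]
 [ 0.0015  0.0199  0.0255]]
```

The plate hangs upright: its upper and lower front edges are both at x = −4 mm from the TCP. It is square to the bench front, with its lower edge near z = 0.208. Handing in.

```bash
python3 -c "
from station import ctrl
print(ctrl.hand_in())"
```

```text
the job is handed in; nothing more can be done
None
```

I swung the handle into its rear detent, opened the flap and drew out the filter plate. I handed the job in at about 19.4 s of the 58 s, with the plate held upright and square to the bench front, its lower edge about 0.21 m up; the hand-in returned no verdict.

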